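Cover a junction box and hold a spread spring clamp over its seam

ROBOT

A 6-joint arm with a two-finger parallel gripper is mounted at the origin on a cart in front of the work surface, level with it; the furniture and walls round the work are solid. World frame = base frame: x ahead of the robot, y to its left, z up, the work surface at z = 0. Lengths are in m, angles in rad, forces in N, time in s.
With the tool pointing down it reaches from about 0.35 to 0.975 m from the base axis. Payload 4.9 kg.
Tool frame: the origin (TCP) lies at the very end of the fingers, on their centre line; the grasp point (between the pads) lies 19 mm behind it (ctrl.grasp_offset is the distance from the TCP to the grasp point, in m); z points along the fingers, y is the line along which they close (so a half turn about z gives the same grasp; the last joint's range is limited). The gripper opens to 85 mm and grips with 20 to 120 N. Pads are 22 mm wide; open, the fingers measure 114 mm over their backs; the gripper's body (76 mm by 85 mm) begins 54 mm behind the grasp point. The pads swing forward as they close: fully open they stand 13 mm farther back than shut.
Start: joints at [1.189, 0.053, 1.613, -0, 1.476, -0.119], TCP at [0.162, 0.604, 0.231] pointing down, gripper open.
Joint ranges: [-3.01, 3.01], [-1.01, 2.22], [0.06, 2.58], [-1.02, 4.17], [0.09, 2.62], [-3.14, 3.14]. Speed limits (rad/s): [2.57, 2.57, 3.14, 3.14, 3.14, 3.14].

INTERFACE

Orientations are given as a rotation vector (axis times angle).
In Python, from station import ctrl, optics gives the robot as it stands.
- The arm moves only by the shell command python3 -m handwheel 'ROWS' [OPENING] [FORCE]. ROWS is JSON, a list of rows, each an object of numbers: "tx", "ty", "tz": the shift along the tool's x, y, z in mm; "roll": the turn about the tool's z in rad. A call has 1 to 12 rows; each row shifts and turns the commanded pose from where the row before left it, along the tool's axes as they then stand; what a row does not reach is not made up. A row lasts 1/12 s, in which the tool goes at most 41.7 mm and 7.16 degrees, less where a joint would pass 70% of its speed; a pose out of reach is approached as far as the arm can. A call with a gripper value outside its range is refused whole. OPENING is the finger opening in mm, from 0 to 85.4, set as the call begins (- or left out, the last holds). The fingers move at their own pace and stop on an object; FORCE is the grip in N (left out, the last holds). Time passes only in rows, so rows that do not move let the fingers close. It gives the time, the measured TCP pose, the force, the opening and the grip force at its end, in the units of the state.
- ctrl.get_obs(): the state, without advancing time (a new reading comes with each control period).
- optics.get_image(name): name is "side" or "top" or "wrist"; returns (picture, depth): 400x640x3 uint8, red, green, blue; 400x640 float32, m along the optical axis (not along the pixel's ray), 0 where there is no reading.
- optics.camera_params(name): a dict with "mtx" (3x3 intrinsics, pixels), "extrinsics" (4x4, takes a point from camera to world coordinates); the wrist camera has in their place "tool_from_camera" (4x4, takes a point from camera to tool coordinates, whose origin is the TCP and whose axes are the flange's). Camera axes: x right, y down, z forward; pixel columns grow to the right and rows downward; lengths in m; the calibration is good to about 2 mm. A picture is of the moment at which its call begins: read the wrist's pose just before it. camera_params takes no time and is no camera call.
- ctrl.finish_job(): hands the job in; it is judged then, once.
The state is a dict: "t": time; "q": joint angles; "dq": joint speeds; "effort": joint torques, N m; "tool_pos": TCP position; "tool_rot": TCP orientation; "contact_force": force on the tool from outside, world axes, zero at the start; "wrist_torque": the same for the moment, N m; "opening": finger opening in m; "grip_force": force on a finger pad.
Only numpy, scipy, OpenCV 4.12 (cv2) and the standard library are available. Lean on these libraries where they do the work, as an engineer would, in place of code of your own. Each camera call takes 0.05 s, during which the arm holds its last target. There are 200 camera calls.

TASK

Set the loose folded cover gently onto the rim of the open junction box, fully seated and level, with its turned-up flange just inside the box's standing flange. Then take the orange-tipped spring clamp off the steel rail by squeezing its handles, and lower its jaws astride both flanges at the middle of the seam, between the rivet holes. Finish there still holding it squeezed wide open, the jaws gaping round the flanges without touching the box or the cover, so that the fitter can true up the holes before it bites; leave the other clamp, the micrometer and the punch where they are.

Things in the scene. Friction and masses are not known exactly. Their poses are not given: they have to be found in the camera images.
- box: Grey sheet-metal junction box, fixed, open top, terminal strip inside (25 mm below the rim). 140 (x) by 150 (y) mm, sheet 2.5 mm, rim 60 mm up. Its far (+x) wall goes on up to 92 mm as a standing flange, 136 mm long, x = 67.5 to 70 mm, dark rivet holes at y = -50 and 50 mm. Black cable glands stick out 21 mm on the near side. Origin: centre of underside, z up.
- seam (a point): Middle of the top of the seam when the cover is on: between the two flanges, 92 mm above the box's underside, at box x = 66, y = 0 mm. Axes as the box; the seam runs along y. Both flanges with the gap between them are 8 mm thick across x (5 to 11 mm as the cover's play allows).
- cover: Loose grey sheet cover, 0.2 to 0.35 kg, lying right way up. Plate 140 by 161 mm, 2.5 thick; flange on its +x edge (x = 62 to 64.5 mm, 136 mm long) turned up to 32 mm; 12 mm skirt with flared lower edge on the other three goes outside the box walls. Origin: on the plate's underside, 12.4 mm above the bench; seated = at box (0, 0, 60 mm), same yaw, 3 mm play each way in x, y. z up.
- cover_handle (a point): Centre of the black grip bar of the cover's bow handle: bar 54 mm long along the cover's x, 12 mm wide (y), 10 mm high, centre 29 mm above the plate's underside at cover x = 0, y = 0. Grasp it from above, fingers closing along the cover's y.
- rail: Piece of steel angle in red-brown primer, standing on the bench as a clamp rail, fixed: upright 5 mm thick (x), 220 mm long (y), 75 mm high, with a foot 5 mm thick reaching 47 mm to +x. Two spring clamps sit astride its top edge, about 100 mm apart. Origin: bottom of the upright, at mid-length; z up.
- clamp: Spring clamp with ORANGE handle sleeves and jaw pads, 0.1 kg, astride the rail, handles up, jaws down. Origin: on the pivot pin, 82.5 mm above the bench at the start; opens along x, pin along y, yaw as the rail. Jaw tips are 52 mm below the pin (50 mm when spread), pads 20 mm high, 19 mm wide; arms are 30 mm apart outside above them. The spring coil reaches 8 mm below the pin.
- clamp_grip (a point): Where to grip the orange clamp: on its mid-plane 50 mm above the pin, fingers closing along clamp x. The handles flare upwards: sleeves 21 mm wide (y), 24 to 59 mm above the pin, 60 mm over their outsides at the top at rest, 25 mm and upright when squeezed to the stop. Takes 5 N to start, 11 N to reach the stop; grip with about 20 N. Both halves turn alike; the jaws stay centred.
- clamp_lever (a joint): How far the orange clamp is spread, rad: 0 with its jaws 5 mm apart (as it sits on the rail), 0.60 at the stop (jaw tips 36 mm apart, 23 mm at the upper end of the pads). A spring drives it back to closed. Gripped 50 mm above the pin and squeezed, the pin may sink up to 5 mm relative to the fingers.
- clamp_jaw_a (a point): Lower end of one jaw of the orange clamp (inner face of its pad); at rest on the rail it is on the clamp's +x side.
- clamp_jaw_b (a point): Lower end of the other jaw of the orange clamp (inner face of its pad).
- clamp_black: A second spring clamp of the same shape with BLACK sleeves and pads, on the same rail; leave it there. Origin on its pivot pin.
- micrometer: Outside micrometer with grey frame lying on the bench, 59 by 156 by 18 mm; bystander.
- punch_0: Black centre punch lying on the bench, 11 by 110 by 11 mm; bystander.
Things that resemble listed ones, but are neither listed nor needed, are in the scene too. What is shaped like the clamp but purple is not meant.

How it is judged:
By the outcome, as a careful person would: the job done as asked, in the order asked, and still so for the second after the job is handed in, while the arm keeps its last pose, push and grip.
It also fails if it takes over 64 s, if anything falls off the work surface, if the arm or the gripper's body presses on something with over 40 N, if the wrist force passes 120 N, or if a joint passes its speed limit or range.

## Working session

There is one attempt and no reset: what is moved stays moved. The work goes in short steps, Python scripts to look and compute and a shell command to move; the robot and the scene stay as the last step left them, time stands still between calls to the robot, and variables do not carry over. Pictures are saved under pics/ and viewed, at most 13 in all, crops included, and the job is handed in when it is done.

```bash
ls; mkdir -p pics; python3 - <<'E'
from station import ctrl, optics
import cv2,numpy as np
o=ctrl.get_obs(); print({k:np.round(v,3).tolist() for k,v in o.items()}); print(ctrl.grasp_offset)
for n in ("top","side"):
    im,d=optics.get_image(n); np.savez(f"pics/{n}0.npz",im=im,d=d); cv2.imwrite(f"pics/{n}0.png",im[:,:,::-1])
for n in("top","side","wrist"):
    p=optics.camera_params(n); print(n,{k:np.round(v,3).tolist() for k,v in p.items()})
E
```

```text
pics
{'t': 0.0, 'q': [1.189, 0.053, 1.614, 0.0, 1.476, -0.119], 'dq': [0.0, 0.001, -0.0, 0.0, -0.001, -0.001], 'effort': [-0.002, -39.368, -37.018, -0.0, 0.007, -0.0], 'tool_pos': [0.162, 0.603, 0.23], 'tool_rot': [-0.412, -3.114, 0.003], 'contact_force': [0.204, 0.664, -0.035], 'wrist_torque': [-0.024, -0.03, 0.08], 'grip_force': 0.0, 'opening': 0.085}
0.0187
top {'mtx': [[458.777, 0.0, 324.211], [0.0, 458.777, 196.339], [0.0, 0.0, 1.0]], 'extrinsics': [[-0.003, -0.98, 0.2, 0.29], [-1.0, 0.003, -0.003, 0.034], [0.002, -0.2, -0.98, 1.569], [0.0, 0.0, 0.0, 1.0]]}
side {'mtx': [[518.367, 0.0, 311.466], [0.0, 518.367, 200.424], [0.0, 0.0, 1.0]], 'extrinsics': [[-0.926, -0.15, 0.346, -0.025], [-0.377, 0.314, -0.871, 1.541], [0.022, -0.938, -0.347, 0.717], [0.0, 0.0, 0.0, 1.0]]}
wrist {'mtx': [[352.059, 0.0, 313.909], [0.0, 352.059, 197.272], [0.0, 0.0, 1.0]], 'tool_from_camera': [[-0.0, -0.962, -0.274, 0.068], [1.0, 0.0, -0.001, -0.0], [0.001, -0.274, 0.962, -0.142], [0.0, 0.0, 0.0, 1.0]]}
```

View pics/top0.png

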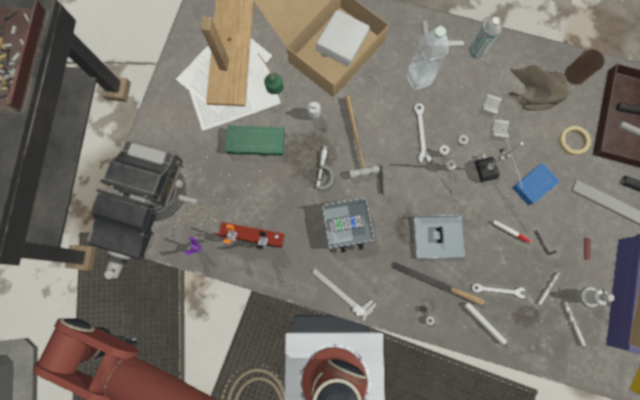

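View pics/side0.png

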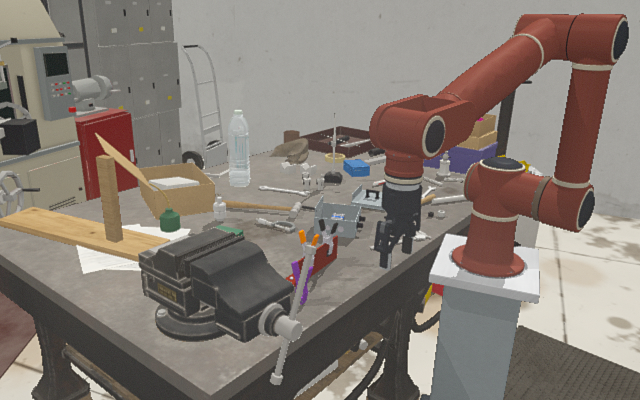

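The top view shows the box at (348,224), the cover at (438,237), the orange clamp at about (229,235) on the red rail with the black clamp at (263,238), and the purple decoy at (193,245). In the side view the clamps stand beside the vise, with the handle of the vise in front of them.

```bash
cat > h.py <<'E'
import numpy as np,cv2
from station import ctrl,optics
from scipy.spatial.transform import Rotation as R
def T_tool(o):
    T=np.eye(4);T[:3,:3]=R.from_rotvec(o['tool_rot']).as_matrix();T[:3,3]=o['tool_pos'];return T
def cam(n,o=None):
    p=optics.camera_params(n);K=np.array(p['mtx'])
    E=np.array(p['extrinsics']) if n!='wrist' else T_tool(o)@np.array(p['tool_from_camera'])
    return K,E
def cloud(d,K,E):
    v,u=np.mgrid[:d.shape[0],:d.shape[1]]
    P=np.stack([(u-K[0,2])/K[0,0]*d,(v-K[1,2])/K[1,1]*d,d],-1)
    return P@E[:3,:3].T+E[:3,3]
def ray(uv,K,E):
    r=np.linalg.inv(K)@np.array([uv[0],uv[1],1.]);return E[:3,3],E[:3,:3]@r
def onplane(uv,z,K,E):
    c,r=ray(uv,K,E);return c+r*(z-c[2])/r[2]
def proj(p,K,E):
    q=E[:3,:3].T@(np.asarray(p)-E[:3,3]);q=K@q;return q[:2]/q[2]
def shot(name,cn='wrist'):
    o=ctrl.get_obs();im,d=optics.get_image(cn)
    cv2.imwrite(f'pics/{name}.png',im[:,:,::-1]);K,E=cam(cn,o);np.savez(f'pics/{name}.npz',im=im,d=d,K=K,E=E);return im,d,K,E
def load(name):
    z=np.load(f'pics/{name}.npz');return z['im'],z['d'],z['K'],z['E']
E
python3 - <<'E'
from h import *
z=np.load('pics/top0.npz');im,d=z['im'],z['d'];K,E=cam('top');W=cloud(d,K,E)
hsv=cv2.cvtColor(im,cv2.COLOR_RGB2HSV)
for n,(u,v) in dict(box=(348,224),cover=(420,237),coverh=(438,236),rail=(245,236),bench=(300,270),bench2=(390,230)).items(): print(n,np.round(W[v,u],3))
H,S,V=hsv[...,0],hsv[...,1],hsv[...,2]
m={'orange':(H>7)&(H<20)&(S>150)&(V>150),'red':((H<6)|(H>174))&(S>120),'purple':(H>130)&(H<160)&(S>100)}
for k,a in m.items():
    a=a.copy();a[:, :170]=0;a[:200]=0;a[270:]=0;a[:,320:]=0
    v,u=np.where(a);
    if len(u): print(k,len(u),u.min(),u.max(),v.min(),v.max(),np.round(np.median(W[a],0),3),np.round(W[a].min(0),3),np.round(W[a].max(0),3))
a=m['red'].copy();a[:,:170]=0;a[:200]=0;a[270:]=0;a[:,320:]=0
pts=W[a&(W[...,2]>.065)&(W[...,2]<.085)]
c=cv2.minAreaRect((pts[:,:2]*1000).astype(np.float32));print(c)
for y in (.23,.26,.3,.35,.4):
    s=pts[abs(pts[:,1]-y)<.01];print(y,np.round(s.mean(0),3) if len(s) else 0,len(s))
# box/cover clouds
for n,(u0,u1,v0,v1) in dict(box=(315,382,190,256),cover=(405,472,205,268)).items():
    P=W[v0:v1,u0:u1].reshape(-1,3)
    for lo,hi in((.008,.03),(.03,.05),(.05,.07),(.075,.1)):
        q=P[(P[:,2]>lo)&(P[:,2]<hi)]
        if len(q)>5: print(n,lo,len(q),cv2.minAreaRect((q[:,:2]*1000).astype(np.float32)))
E
```

```text
box [ 0.507 -0.05   0.037]
cover [ 0.464 -0.295  0.018]
coverh [ 0.469 -0.358  0.009]
rail [0.471 0.3   0.007]
bench [ 0.356  0.112 -0.002]
bench2 [ 0.492 -0.197 -0.006]
orange 66 223 234 224 242 [0.482 0.332 0.135] [ 0.437  0.316 -0.004] [0.514 0.377 0.145]
red 610 216 283 223 246 [0.474 0.274 0.007] [ 0.29   0.034 -0.004] [0.516 0.388 1.569]
purple 128 185 200 237 254 [0.43  0.455 0.068] [ 0.402  0.442 -0.001] [0.456 0.471 0.114]
((452.8567810058594, 279.2768859863281), (213.1024932861328, 5.304286003112793), 79.11930847167969)
0.23 0 0
0.26 [0.449 0.26  0.075] 12
0.3 [0.457 0.3   0.076] 9
0.35 [0.468 0.356 0.072] 4
0.4 0 0
box 0.008 295 ((520.9169921875, -59.52362060546875), (213.7430877685547, 220.9483184814453), 0.988186240196228)
box 0.03 493 ((496.05633544921875, -49.97953796386719), (159.62757873535156, 149.08309936523438), 9.501255989074707)
box 0.05 173 ((507.2711181640625, -49.45237731933594), (141.39756774902344, 150.2794952392578), 9.334214210510254)
box 0.075 70 ((574.2021484375, -38.24284362792969), (4.5666279792785645, 132.93319702148438), 8.656972885131836)
cover 0.008 1896 ((473.480224609375, -355.13494873046875), (218.78515625, 182.08189392089844), 86.94445037841797)
cover 0.03 115 ((490.1916198730469, -359.6336975097656), (92.24779510498047, 135.14105224609375), 0.14900049567222595)
cover 0.05 12 ((496.9056396484375, -374.73272705078125), (22.889535903930664, 102.844970703125), 57.760066986083984)
```

```bash
cat > plan.py <<'E'
import sys;from h import *
# plan.py x y z(mm, TCP) [yaw_of_tool_y deg]: remaining shift in tool axes (mm), roll (rad)
o=ctrl.get_obs();T=T_tool(o);a=[float(s) for s in sys.argv[1:]]
d=T[:3,:3].T@(np.array(a[:3])-T[:3,3]*1000);y=np.degrees(np.arctan2(T[1,1],T[0,1]))
print('t',round(o['t'],2),'pos',np.round(T[:3,3]*1000,1),'yawy',round(y,2),'F',np.round(o['contact_force'],1),'open',round(o['opening']*1000,1),'grip',round(o['grip_force'],1))
print('shift',np.round(d,1),'roll',round(np.radians(y-a[3]),4) if len(a)>3 else '','tilt z',np.round(T[:3,2],4))
E
python3 plan.py 420 50 260; python3 plan.py 450 -340 260; python3 plan.py 440 50 260
```

```text
t 0.1 pos [162.2 603.  230.2] yawy 74.94 F [ 0.3 -0.1 -0. ] open 85.4 grip 0.0
shift [-392.6 -467.1  -29. ] roll  tilt z [-7.0e-04 -1.7e-03 -1.0e+00]
t 0.1 pos [162.2 603.  230.2] yawy 74.94 F [ 0.3 -0.1 -0. ] open 85.4 grip 0.0
shift [-522.9 -835.9  -28.4] roll  tilt z [-7.0e-04 -1.7e-03 -1.0e+00]
t 0.1 pos [162.2 603.  230.2] yawy 74.94 F [ 0.3 -0.1 -0. ] open 85.4 grip 0.0
shift [-411.9 -461.9  -29. ] roll  tilt z [-7.0e-04 -1.7e-03 -1.0e+00]
```

```bash

python3 -m handwheel '[{"tx":-24,"ty":-20,"tz":-4},{"tx":-24,"ty":-20,"tz":-4},{"tx":-24,"ty":-20,"tz":-4},{"tx":-24,"ty":-20,"tz":-4},{"tx":-24,"ty":-20,"tz":-4},{"tx":-24,"ty":-20,"tz":-4},{"tx":-24,"ty":-20,"tz":-4},{"tx":-24,"ty":-20},{"tx":0}]'
python3 -c "from h import *;shot('w1')"
python3 -m handwheel '[{"tx":-24,"ty":-32},{"tx":-24,"ty":-32},{"tx":-24,"ty":-32},{"tx":-24,"ty":-32},{"tx":-24,"ty":-32},{"tx":-24,"ty":-32},{"tx":-24,"ty":-32},{"tx":-22,"ty":-34},{"tx":-20,"ty":-34},{"tx":0}]'
python3 -c "from h import *;shot('w2')"
python3 plan.py 450 -340 260
```

```text
t 0.2 pos [162.2 603.2 230.5] yawy 74.94 F [-0.4  0.9 -0.6] open 85.7 grip 0.0
shift [-522.9 -836.1  -28.5] roll  tilt z [-5.0e-04 -1.2e-03 -1.0e+00]$[0]: bad value
$[0]: bad value
```

```bash
python3 -m handwheel '[{"tx":-24.0,"ty":-20.0,"tz":-4.0,"roll":0.0}]'; python3 -m handwheel '[{"tx":0.0}]';  python3 -m handwheel 2>&1 | tail -5
```

```text
t: 0.28
tool_pos: [0.1782, 0.5793, 0.2337]
tool_rot: [-0.405, -3.113, 0.002]
contact_force: [1.1, 0.6, -0.5]
opening: 0.085
grip_force: 0.0
invalid input$[0]: bad value
```

```bash

python3 -m handwheel '[{"tx":-24,"ty":-20,"tz":-4,"roll":0},{"tx":-24,"ty":-20,"tz":-4,"roll":0},{"tx":-24,"ty":-20,"tz":-4,"roll":0},{"tx":-24,"ty":-20,"tz":-4,"roll":0},{"tx":-24,"ty":-20,"tz":-4,"roll":0},{"tx":-24,"ty":-20,"tz":-4,"roll":0},{"tx":-24,"ty":-20,"tz":0,"roll":0},{"tx":0,"ty":0,"tz":0,"roll":0}]' && python3 -c "from h import *;shot('w1')" &&
python3 -m handwheel '[{"tx":-24,"ty":-32,"tz":0,"roll":0},{"tx":-24,"ty":-32,"tz":0,"roll":0},{"tx":-24,"ty":-32,"tz":0,"roll":0},{"tx":-24,"ty":-32,"tz":0,"roll":0},{"tx":-24,"ty":-32,"tz":0,"roll":0},{"tx":-24,"ty":-32,"tz":0,"roll":0},{"tx":-24,"ty":-32,"tz":0,"roll":0},{"tx":-22,"ty":-34,"tz":0,"roll":0},{"tx":-20,"ty":-34,"tz":0,"roll":0},{"tx":0,"ty":0,"tz":0,"roll":0}]' >/dev/null && python3 -c "from h import *;shot('w2')"
python3 plan.py 450 -340 260
```

```text
t: 0.95
tool_pos: [0.3086, 0.396, 0.2596]
tool_rot: [0.419, 3.111, -0.001]
contact_force: [-0.1, 0.5, 0.9]
opening: 0.0854
grip_force: 0.0
t 1.88 pos [433.7  60.4 259.1] yawy 74.62 F [-1.   0.1 -0.1] open 85.3 grip 0.0
shift [-121.9 -381.8   -1. ] roll  tilt z [-6.e-04  1.e-04 -1.e+00]
```

```bash
python3 -c "
import cv2,numpy as np
a=[cv2.imread(f'pics/w{i}.png') for i in (1,2)]
cv2.imwrite('pics/w12.png',cv2.resize(np.vstack(a),None,fx=.75,fy=.75,interpolation=cv2.INTER_AREA))"
```

```text
(no output)
```

View pics/w12.png

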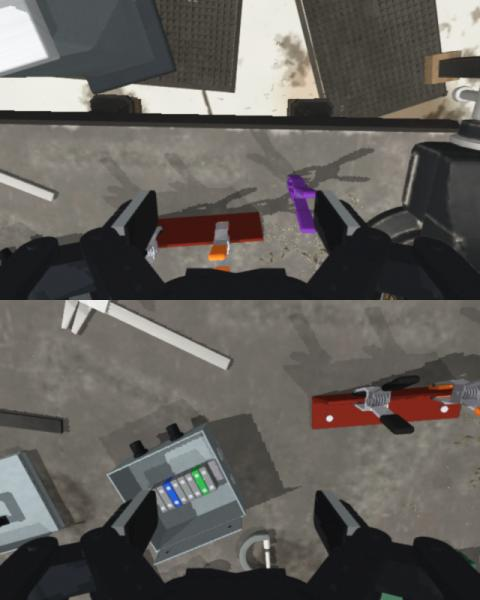

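```bash

python3 -m handwheel '[{"tx":-15,"ty":-35,"tz":0,"roll":0},{"tx":-15,"ty":-35,"tz":0,"roll":0},{"tx":-15,"ty":-35,"tz":0,"roll":0},{"tx":-15,"ty":-35,"tz":0,"roll":0},{"tx":-15,"ty":-35,"tz":0,"roll":0},{"tx":-15,"ty":-35,"tz":0,"roll":0},{"tx":-15,"ty":-35,"tz":0,"roll":0},{"tx":-15,"ty":-35,"tz":0,"roll":0},{"tx":-15,"ty":-35,"tz":0,"roll":0},{"tx":-15,"ty":-35,"tz":0,"roll":0},{"tx":-13,"ty":-31,"tz":0,"roll":0}]' >/dev/null
python3 -m handwheel '[{"tx":0,"ty":0,"tz":0,"roll":-0.09},{"tx":0,"ty":0,"tz":0,"roll":-0.09},{"tx":0,"ty":0,"tz":0,"roll":-0.09},{"tx":0,"ty":0,"tz":0,"roll":0}]' >/dev/null
python3 - <<'E'
from h import *
im,d,K,E=shot('w3');W=cloud(d,K,E)
v,u=np.mgrid[:400,:640]
ok=(d>0)&(W[...,2]>-.03)
print(ok.sum())
R0=(W[...,0]>.35)&(W[...,0]<.6)&(W[...,1]>-.5)&(W[...,1]<-.24)&ok&(d>.25)
z=W[...,2][R0];print(np.histogram(z,bins=np.arange(-.01,.08,.004)))
for lo,hi in((.010,.02),(.024,.032),(.032,.05),(.036,.055)):
    m=R0&(W[...,2]>lo)&(W[...,2]<hi)
    n,l,s,c=cv2.connectedComponentsWithStats(m.astype(np.uint8))
    for i in range(1,n):
        if s[i,4]>60:
            q=W[l==i];print(lo,s[i],np.round(np.median(q,0)*1000,1),[np.round(x,1) for x in cv2.minAreaRect((q[:,:2]*1000).astype(np.float32))])
E
python3 plan.py 490 -350 260 90
```

```text
254945
(array([    1, 20388,  9657,   367,   325,  4616, 13728,   178,   118,
         117,   139,   135,   146,   702,   246,     0,     0,     0,
           0,     0,     0,     0]), array([-0.01 , -0.006, -0.002,  0.002,  0.006,  0.01 ,  0.014,  0.018,
        0.022,  0.026,  0.03 ,  0.034,  0.038,  0.042,  0.046,  0.05 ,
        0.054,  0.058,  0.062,  0.066,  0.07 ,  0.074,  0.078]))
0.01 [  223    69   155   131 18460] [ 460.3 -360.7   14.5] [array([ 467. , -360.7]), array([139.8, 161.4]), np.float64(1.1)]
0.024 [240 199 124   4 247] [ 534.7 -360.3   28.2] [array([ 534.6, -359.4]), array([  1.4, 135. ]), np.float64(1.3)]
0.032 [294 119  13  53 635] [ 471.4 -360.6   45.7] [array([ 472.3, -360.5]), array([52.7, 12.1]), np.float64(1.2)]
0.032 [238 201 128   7 667] [ 535.1 -356.8   41.8] [array([ 535.7, -359.3]), array([  3.3, 135.3]), np.float64(1.0)]
0.036 [294 119  13  53 631] [ 471.4 -360.6   45.7] [array([ 472.3, -360.5]), array([52.7, 12.1]), np.float64(1.2)]
0.036 [238 202 128   6 536] [ 535.2 -357.6   43.1] [array([ 535.7, -359.3]), array([  3.3, 135.3]), np.float64(1.0)]
t 3.18 pos [ 492.7 -346.   258.9] yawy 90.44 F [ 0.6 -0.4  0.5] open 85.1 grip 0.0
shift [ 2.7 -4.  -1.1] roll 0.0076 tilt z [-2.e-04  9.e-04 -1.e+00]
```

View pics/w3.png

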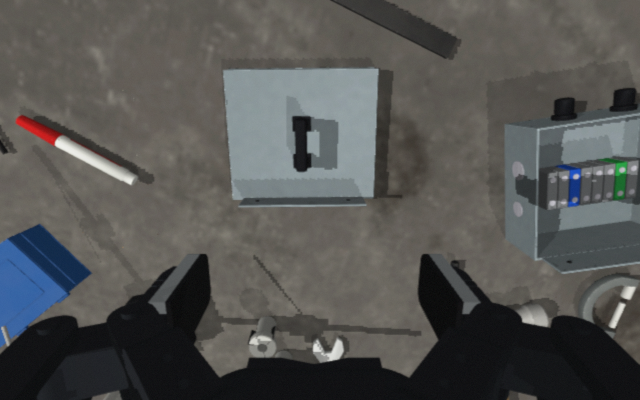

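The cover lies the right way up, with its handle bar at (302,145) and its flange along row 202. That puts the flange on world +x, at yaw of about 1°. The measured heights agree with the text: plate 14.5, bar top 45.7 and flange about 44 mm.

```bash

python3 -m handwheel '[{"tx":4,"ty":-3,"tz":20,"roll":-0.012},{"tx":4,"ty":-3,"tz":30,"roll":0},{"tx":4,"ty":-3,"tz":35,"roll":0},{"tx":4,"ty":-3,"tz":35,"roll":0},{"tx":4,"ty":-2,"tz":35,"roll":0},{"tx":1,"ty":0,"tz":25,"roll":0},{"tx":0,"ty":0,"tz":10,"roll":0},{"tx":0,"ty":0,"tz":0,"roll":0}]' 60 60
python3 - <<'E'
from h import *
im,d,K,E=shot('w4');W=cloud(d,K,E)
K3=load('w3');
# bar in w4 by darkness near the expected place; triangulate its centroid-ish with w3
def barpix(im,W): 
    m=(W[...,2]>.036)&(W[...,2]<.055)&(abs(W[...,0]-.472)<.035)&(abs(W[...,1]+.3605)<.012)
    v,u=np.where(m);return (u.mean(),v.mean()),m.sum(),W[m]
a=barpix(im,W);W3=cloud(K3[1],K3[2],K3[3]);b=barpix(K3[0],W3)
print('w4',a[:2],[np.round(x,1) for x in cv2.minAreaRect((a[2][:,:2]*1000).astype(np.float32))] if a[1]>5 else '',np.round(np.median(a[2],0)*1000,1) if a[1]>5 else '')
if a[1]>5:
    A=[];B=[]
    M=np.zeros((3,3));r=np.zeros(3)
    for uv,Kk,Ek in((a[0],K,E),(b[0],K3[2],K3[3])):
        c,dv=ray(uv,Kk,Ek);dv/=np.linalg.norm(dv);P=np.eye(3)-np.outer(dv,dv);M+=P;r+=P@c
    print('tri',np.round(np.linalg.solve(M,r)*1000,1))
for n in('w2','w3','top0'):
    if n=='top0':
        z=np.load('pics/top0.npz');dd=z['d'];Kk,Ek=cam('top')
    else: _,dd,Kk,Ek=load(n)
    Wb=cloud(dd,Kk,Ek)
    base=(abs(Wb[...,0]-.51)<.13)&(abs(Wb[...,1]+.05)<.12)&(dd>.25)
    for lo,hi in((.057,.064),(.086,.097)):
        q=Wb[base&(Wb[...,2]>lo)&(Wb[...,2]<hi)]
        if len(q)>10: print(n,lo,len(q),[np.round(x,1) for x in cv2.minAreaRect((q[:,:2]*1000).astype(np.float32))],np.round(np.percentile(q[:,2],[50,95])*1000,1))
E
python3 plan.py 472 -360.5 22.5 91.1
```

```text
t: 3.85
tool_pos: [0.4697, -0.3594, 0.0659]
tool_rot: [0.03, -3.137, -0.007]
contact_force: [-0.5, 0.8, 0.1]
opening: 0.0601
grip_force: 0.0
w4 ((np.float64(313.3756836348338), np.float64(239.0572149768616)), np.int64(2377)) [array([ 472. , -360.2]), array([53.7, 12. ]), np.float64(1.2)] [ 469.6 -360.2   45.6]
tri [ 472.3 -360.3   39.3]
w2 0.057 1308 [array([508.1, -49.3]), array([140.4, 150.9]), np.float64(9.4)] [59.6 62.8]
w2 0.086 620 [array([575.7, -37.8]), array([  4.2, 136. ]), np.float64(9.5)] [90.4 92.5]
w3 0.057 1143 [array([511. , -70.4]), array([140.2, 110.3]), np.float64(10.3)] [59.4 62.8]
w3 0.086 416 [array([580.9, -67.4]), array([ 4.4, 77.3]), np.float64(9.4)] [90.1 92.3]
top0 0.057 84 [array([507.3, -49.2]), array([140.3, 149.9]), np.float64(9.3)] [60.3 63.7]
top0 0.086 40 [array([574.2, -38.2]), array([  4.5, 132.9]), np.float64(8.8)] [92.4 96. ]
t 3.9 pos [ 471.  -360.9   68.6] yawy 91.1 F [ 0.7 -0.3  0.6] open 60.3 grip 0.0
shift [-1.1  0.3 46.1] roll -0.0 tilt z [-0.0013  0.0015 -1.    ]
```

```bash

python3 -m handwheel '[{"tx":-1,"ty":0,"tz":15,"roll":0},{"tx":0,"ty":0,"tz":15,"roll":0},{"tx":0,"ty":0,"tz":11,"roll":0},{"tx":0,"ty":0,"tz":5,"roll":0},{"tx":0,"ty":0,"tz":0,"roll":0}]' - 60 >/dev/null; python3 plan.py 472 -360.5 22.5 91.1
python3 -m handwheel '[{"tx":0,"ty":0,"tz":0,"roll":0},{"tx":0,"ty":0,"tz":0,"roll":0},{"tx":0,"ty":0,"tz":0,"roll":0},{"tx":0,"ty":0,"tz":0,"roll":0},{"tx":0,"ty":0,"tz":0,"roll":0},{"tx":0,"ty":0,"tz":0,"roll":0}]' 0 60
```

```text
t 4.32 pos [ 472.  -361.8   23.4] yawy 91.1 F [0.2 0.3 0.3] open 60.4 grip 0.0
shift [-0.   1.3  0.9] roll 0.0 tilt z [-2.e-04  2.e-04 -1.e+00]
t: 4.82
tool_pos: [0.4724, -0.3624, 0.0244]
tool_rot: [-0.03, 3.14, -0.001]
contact_force: [-0.7, 1.5, 4.3]
opening: 0.0106
grip_force: 58.8
```

```bash

python3 -m handwheel '[{"tx":0,"ty":0,"tz":-4,"roll":0},{"tx":0,"ty":0,"tz":-10,"roll":0},{"tx":0,"ty":0,"tz":-20,"roll":0},{"tx":0,"ty":0,"tz":-24,"roll":0},{"tx":0,"ty":0,"tz":-24,"roll":0},{"tx":0,"ty":0,"tz":-24,"roll":0},{"tx":0,"ty":0,"tz":-16,"roll":0},{"tx":0,"ty":0,"tz":-8,"roll":0},{"tx":0,"ty":0,"tz":0,"roll":0}]' 
python3 -m handwheel '[{"tx":-2,"ty":15,"tz":0,"roll":0},{"tx":-4,"ty":28,"tz":0,"roll":0},{"tx":-4,"ty":34,"tz":0,"roll":0},{"tx":-4,"ty":34,"tz":0,"roll":0},{"tx":-5,"ty":34,"tz":0,"roll":0},{"tx":-5,"ty":34,"tz":0,"roll":0},{"tx":-5,"ty":34,"tz":0,"roll":0},{"tx":-5,"ty":34,"tz":0,"roll":0},{"tx":-4,"ty":34,"tz":0,"roll":0},{"tx":-4,"ty":25,"tz":0,"roll":0},{"tx":0,"ty":7,"tz":0,"roll":0}]' >/dev/null
python3 -m handwheel '[{"tx":0,"ty":0,"tz":0,"roll":-0.04},{"tx":0,"ty":0,"tz":0,"roll":-0.07},{"tx":0,"ty":0,"tz":0,"roll":-0.035},{"tx":0,"ty":0,"tz":0,"roll":0},{"tx":0,"ty":0,"tz":0,"roll":0}]' 
python3 - <<'E'
from h import *
im,d,K,E=shot('w5');W=cloud(d,K,E)
# cover pose: bar and plate in world
o=ctrl.get_obs();tz=o['tool_pos'][2]
zp=tz-.0115+.0025
base=(abs(W[...,0]-.508)<.12)&(abs(W[...,1]+.049)<.12)&(d>.08)
print(np.histogram(W[...,2][base],bins=np.arange(.05,.2,.006)))
for nm,lo,hi in(('plate',zp-.006,zp+.008),('bar+',zp+.022,zp+.04),('flange',zp+.015,zp+.035)):
    m=base&(W[...,2]>lo)&(W[...,2]<hi)
    n,l,s,c=cv2.connectedComponentsWithStats(m.astype(np.uint8))
    for i in range(1,n):
        if s[i,4]>100:
            q=W[l==i];A=np.c_[q[:,:2]-q[:,:2].mean(0),np.ones(len(q))];f=np.linalg.lstsq(A,q[:,2],rcond=None)[0]
            print(nm,s[i],np.round(np.median(q,0)*1000,1),[np.round(x,1) for x in cv2.minAreaRect((q[:,:2]*1000).astype(np.float32))],np.round(f,3))
E
python3 plan.py 508 -49.3 155 99.4
```

```text
t: 5.57
tool_pos: [0.4726, -0.3629, 0.1558]
tool_rot: [-0.03, 3.139, -0.005]
contact_force: [0.9, 0.1, -2.0]
opening: 0.0107
grip_force: 58.6
t: 6.9
tool_pos: [0.5067, -0.0481, 0.1518]
tool_rot: [0.256, -3.129, -0.001]
contact_force: [0.3, 1.1, -3.3]
opening: 0.0107
grip_force: 59.0
(array([    0,     0,     0,     0,     0,     0,     0,     0,     0,
           0,     0,     0,    28,  1373,    63, 73694,   124,   184,
         433,   497,  4135,   628,   492,   964,  2004]), array([0.05 , 0.056, 0.062, 0.068, 0.074, 0.08 , 0.086, 0.092, 0.098,
       0.104, 0.11 , 0.116, 0.122, 0.128, 0.134, 0.14 , 0.146, 0.152,
       0.158, 0.164, 0.17 , 0.176, 0.182, 0.188, 0.194, 0.2  ]))
plate [  118    78   392   238 72231] [472.  -57.3 141.9] [array([487.7, -52.3]), array([112.5, 162. ]), np.float64(9.2)] [-0.003 -0.     0.142]
plate [ 291  331   46   33 1088] [562.5 -39.8 141.7] [array([560.5, -39.8]), array([18.5, 23.1]), np.float64(5.6)] [0.039 0.007 0.142]
plate [168 341  26  21 272] [ 575.8 -106.3  141.5] [array([ 576. , -106.6]), array([ 6.5, 17.6]), np.float64(50.8)] [-0.021 -0.005  0.142]
plate [434 341  26  21 271] [553.6  27.1 141.7] [array([554.1,  27.4]), array([18.2,  6.4]), np.float64(61.3)] [-0.066  0.021  0.142]
bar+ [ 260  209  108  130 5253] [499.5 -49.6 173.1] [array([505.8, -50.9]), array([34.7, 51.3]), np.float64(74.2)] [ 0.013 -0.003  0.173]
flange [ 262  205  104  134 5282] [499.3 -49.7 172.9] [array([505.8, -51. ]), array([34.7, 51.3]), np.float64(74.3)] [0.054 0.009 0.172]
t 6.95 pos [506.9 -48.2 152.1] yawy 99.34 F [-1.  -1.  -2.5] open 10.6 grip 59.0
shift [-0.9 -1.2 -2.9] roll -0.0011 tilt z [-2.1e-03  4.0e-04 -1.0e+00]
```

View pics/w5.png

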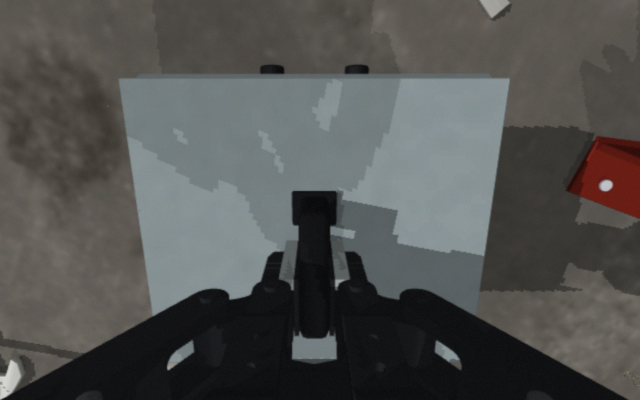

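```bash

python3 -m handwheel '[{"tx":-1.3,"ty":0,"tz":4,"roll":-0.002},{"tx":0,"ty":0,"tz":10,"roll":0},{"tx":0,"ty":0,"tz":14,"roll":0},{"tx":0,"ty":0,"tz":14,"roll":0},{"tx":0,"ty":0,"tz":10,"roll":0},{"tx":0,"ty":0,"tz":6,"roll":0},{"tx":0,"ty":0,"tz":3,"roll":0},{"tx":0,"ty":0,"tz":0,"roll":0},{"tx":0,"ty":0,"tz":0,"roll":0}]'
python3 plan.py 508 -49.3 72.6 99.4
python3 -c "from h import *;shot('s1','side')
im=load('s1')[0];cv2.imwrite('pics/s1c.png',cv2.resize(im[160:260,280:420,::-1],None,fx=5,fy=5,interpolation=cv2.INTER_CUBIC))"
```

```text
t: 7.7
tool_pos: [0.5094, -0.0481, 0.0927]
tool_rot: [-0.261, 3.13, -0.0]
contact_force: [-0.2, -0.7, -3.0]
opening: 0.0111
grip_force: 58.9
t 7.7 pos [509.4 -48.1  92.7] yawy 99.52 F [-0.2 -0.7 -3. ] open 11.1 grip 58.9
shift [ 1.6 -0.9 20.1] roll 0.0021 tilt z [ 7.e-04 -2.e-04 -1.e+00]
```

View pics/s1c.png

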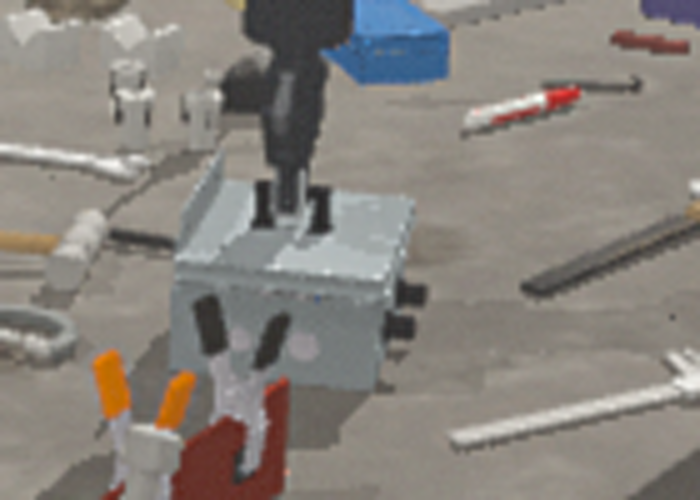

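The side view shows the cover level and squarely over the box, with its flange just inside the box's standing flange and a small gap still below it.

```bash

python3 -m handwheel '[{"tx":0,"ty":0,"tz":3,"roll":0},{"tx":0,"ty":0,"tz":3,"roll":0},{"tx":0,"ty":0,"tz":3,"roll":0},{"tx":0,"ty":0,"tz":3,"roll":0},{"tx":0,"ty":0,"tz":2,"roll":0},{"tx":0,"ty":0,"tz":0,"roll":0}]' |sed -n '2p;4p'
python3 -m handwheel '[{"tx":0,"ty":0,"tz":2,"roll":0},{"tx":0,"ty":0,"tz":1,"roll":0},{"tx":0,"ty":0,"tz":1,"roll":0},{"tx":0,"ty":0,"tz":0,"roll":0}]'|sed -n '2p;4p'
python3 -m handwheel '[{"tx":0,"ty":0,"tz":1,"roll":0},{"tx":0,"ty":0,"tz":0,"roll":0}]'
python3 plan.py 508 -49.3 72.6 99.4
```

```text
tool_pos: [0.5085, -0.0479, 0.0775]
contact_force: [0.2, 0.5, -2.8]
tool_pos: [0.5089, -0.048, 0.0741]
contact_force: [-0.3, 0.7, -2.6]
t: 8.75
tool_pos: [0.509, -0.048, 0.0732]
tool_rot: [0.261, -3.131, -0.0]
contact_force: [0.6, 0.2, -3.0]
opening: 0.0104
grip_force: 59.0
t 8.75 pos [509.  -48.   73.2] yawy 99.52 F [ 0.6  0.2 -3. ] open 10.4 grip 59.0
shift [ 1.2 -1.1  0.6] roll 0.0022 tilt z [-1.e-04  0.e+00 -1.e+00]
```

```bash

python3 -m handwheel '[{"tx":0,"ty":0,"tz":0.7,"roll":0},{"tx":0,"ty":0,"tz":0,"roll":0}]'|sed -n '2p;4p'
python3 -m handwheel '[{"tx":0,"ty":0,"tz":0.7,"roll":0},{"tx":0,"ty":0,"tz":0,"roll":0}]'|sed -n '2p;4p'
```

```text
tool_pos: [0.509, -0.048, 0.0725]
contact_force: [0.0, -0.0, -3.2]
tool_pos: [0.5092, -0.0481, 0.0721]
contact_force: [-1.1, -0.0, -1.6]
```

```bash

python3 -m handwheel '[{"tx":0,"ty":0,"tz":0.6,"roll":0},{"tx":0,"ty":0,"tz":0,"roll":0}]'|sed -n '2p;4p'
python3 -m handwheel '[{"tx":0,"ty":0,"tz":0.4,"roll":0},{"tx":0,"ty":0,"tz":0,"roll":0}]'|sed -n '2p;4p'
```

```text
tool_pos: [0.5092, -0.0481, 0.0721]
contact_force: [-2.6, -0.4, 2.8]
tool_pos: [0.5092, -0.0481, 0.072]
contact_force: [-3.7, 1.0, 5.6]
```

```bash

python3 -m handwheel '[{"tx":0,"ty":0,"tz":-0.5,"roll":0},{"tx":0,"ty":0,"tz":0,"roll":0},{"tx":0,"ty":0,"tz":0,"roll":0},{"tx":0,"ty":0,"tz":0,"roll":0}]' 50 20|sed -n '2p;4p;5p'
python3 -m handwheel '[{"tx":0,"ty":0,"tz":-5,"roll":0},{"tx":0,"ty":0,"tz":-15,"roll":0},{"tx":3,"ty":0,"tz":-30,"roll":0},{"tx":5,"ty":0,"tz":-35,"roll":0},{"tx":5,"ty":0,"tz":-35,"roll":0},{"tx":0,"ty":0,"tz":-35,"roll":0},{"tx":0,"ty":0,"tz":-20,"roll":0},{"tx":0,"ty":0,"tz":-5,"roll":0},{"tx":0,"ty":0,"tz":0,"roll":0}]' |sed -n '2p;4p;5p'
python3 - <<'E'
from h import *
im,d,K,E=shot('w6');W=cloud(d,K,E)
base=(abs(W[...,0]-.508)<.12)&(abs(W[...,1]+.049)<.12)&(d>.15)
print(np.histogram(W[...,2][base],bins=np.arange(.0,.12,.006))[0])
for nm,lo,hi in(('plate',.058,.066),('bar',.083,.10),('rimlow',.045,.056)):
    m=base&(W[...,2]>lo)&(W[...,2]<hi)
    n,l,s,c=cv2.connectedComponentsWithStats(m.astype(np.uint8))
    for i in range(1,n):
        if s[i,4]>80:
            q=W[l==i];A=np.c_[q[:,:2]-q[:,:2].mean(0),np.ones(len(q))];f=np.linalg.lstsq(A,q[:,2],rcond=None)[0]
            print(nm,s[i],np.round(np.median(q,0)*1000,1),[np.round(x,1) for x in cv2.minAreaRect((q[:,:2]*1000).astype(np.float32))],np.round(f,3))
E
python3 plan.py 508 -49.3 72.6 99.4
```

```text
tool_pos: [0.5093, -0.0481, 0.0714]
contact_force: [0.0, 0.5, -0.3]
opening: 0.0503
tool_pos: [0.4973, -0.0505, 0.2538]
contact_force: [1.0, 0.6, -0.1]
opening: 0.0499
[   33    18     0     0     4   200   314    22   456    66 22496   333
   310   301   469  1401     0     0     0]
plate [  227   102   176   142 22548] [496.7 -52.5  62.1] [array([505.2, -50.1]), array([141.3, 161.6]), np.float64(9.5)] [ 0.001 -0.001  0.062]
bar [308 159  14  59 765] [507.3 -49.8  93.3] [array([508.8, -49.3]), array([52.7, 11.6]), np.float64(9.3)] [0.012 0.021 0.093]
bar [ 256  249  116   11 1149] [573.  -39.4  90.5] [array([573.8, -39.4]), array([  7.6, 110.6]), np.float64(9.7)] [0.475 0.076 0.09 ]
rimlow [232  99 166   3 492] [434.  -62.4  50.9] [array([433.9, -62.1]), array([  1.8, 155.5]), np.float64(9.5)] [2.175 0.363 0.051]
t 10.55 pos [496.3 -50.2 251.4] yawy 99.52 F [ 0.6  0.  -0.6] open 50.1 grip 0.0
shift [-11.6  -1.  178.8] roll 0.0022 tilt z [ 6.e-04 -1.e-04 -1.e+00]
```

View pics/w6.png

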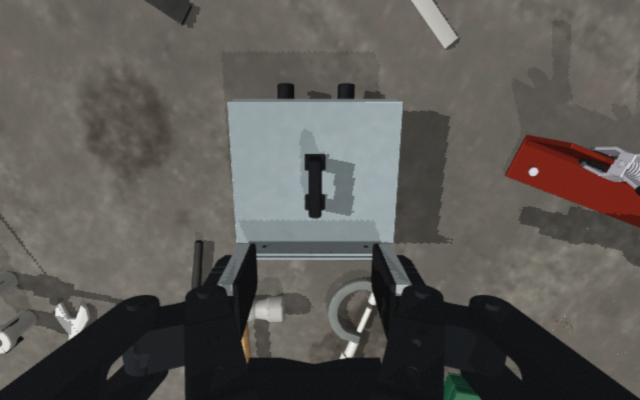

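The cover is seated: the plate top is at 62.1 mm, level to 0.001, centred to within 1 mm and at the box's yaw. Both flanges run side by side at rows 245–258.

```bash

python3 -m handwheel '[{"tx":-1,"ty":20,"tz":0,"roll":0.06},{"tx":0,"ty":33,"tz":0,"roll":0},{"tx":0,"ty":35,"tz":0,"roll":0},{"tx":0,"ty":35,"tz":0,"roll":0},{"tx":0,"ty":35,"tz":0,"roll":0},{"tx":0,"ty":35,"tz":0,"roll":0},{"tx":0,"ty":35,"tz":0,"roll":0},{"tx":0,"ty":35,"tz":0,"roll":0},{"tx":0,"ty":35,"tz":0,"roll":0},{"tx":0,"ty":35,"tz":0,"roll":0},{"tx":0,"ty":20,"tz":0,"roll":0}]' 85 20 >/dev/null
python3 -m handwheel '[{"tx":0,"ty":0,"tz":0,"roll":0.08},{"tx":0,"ty":0,"tz":0,"roll":0.12},{"tx":0,"ty":0,"tz":0,"roll":0.12},{"tx":0,"ty":0,"tz":0,"roll":0.12},{"tx":0,"ty":0,"tz":0,"roll":0.12},{"tx":0,"ty":0,"tz":0,"roll":0.12},{"tx":0,"ty":0,"tz":0,"roll":0.12},{"tx":0,"ty":0,"tz":0,"roll":0.12},{"tx":0,"ty":0,"tz":0,"roll":0.12}]' >/dev/null
python3 -m handwheel '[{"tx":0,"ty":0,"tz":0,"roll":0.12},{"tx":0,"ty":0,"tz":0,"roll":0.12},{"tx":0,"ty":0,"tz":0,"roll":0.12},{"tx":0,"ty":0,"tz":0,"roll":0.12},{"tx":0,"ty":0,"tz":0,"roll":0.12},{"tx":0,"ty":0,"tz":0,"roll":0.12},{"tx":0,"ty":0,"tz":0,"roll":0.08},{"tx":0,"ty":0,"tz":0,"roll":0.03},{"tx":0,"ty":0,"tz":0,"roll":0}]' >/dev/null
python3 plan.py 457 300 255 -11
python3 - <<'E'
from h import *
im,d,K,E=shot('w7');W=cloud(d,K,E)
hsv=cv2.cvtColor(im,cv2.COLOR_RGB2HSV);H,S,V=cv2.split(hsv)
near=(abs(W[...,0]-.46)<.12)&(abs(W[...,1]-.3)<.16)&(W[...,2]<.16)
m=(H>7)&(H<22)&(S>150)&(V>100)&near
n,l,s,c=cv2.connectedComponentsWithStats(m.astype(np.uint8))
for i in range(1,n):
    if s[i,4]>40:
        q=W[l==i];print('orange',s[i],np.round(np.median(q,0)*1000,1),np.round(q.min(0)*1000,1),np.round(q.max(0)*1000,1),[np.round(x,1) for x in cv2.minAreaRect((q[q[:,2]>.12][:,:2]*1000).astype(np.float32))] if (q[:,2]>.12).sum()>4 else '')
r=((H<8)|(H>172))&(S>120)&near&(W[...,2]>.07)&(W[...,2]<.079)
q=W[r];print('rail',len(q),[np.round(x,1) for x in cv2.minAreaRect((q[:,:2]*1000).astype(np.float32))],np.median(q[:,2]))
z=np.load('pics/top0.npz');Kt,Et=cam('top');Wt=cloud(z['d'],Kt,Et)
q=Wt[130:260,85:205].reshape(-1,3);q=q[(q[:,2]>.05)&(q[:,2]<.4)];print('vise',np.round(q.min(0),3),np.round(q.max(0),3));q=q[q[:,2]>.15];print(len(q),np.round(q.min(0),3) if len(q) else '')
E
```

```text
t 12.97 pos [457.4 300.3 248. ] yawy -11.08 F [ 0.2 -0.2 -0.5] open 85.0 grip 0.0
shift [-0.4 -0.4 -7. ] roll -0.0015 tilt z [-0.0049 -0.0023 -1.    ]
orange [272 131  25  33 659] [443.6 337.  133.7] [420.8 303.8  -3.8] [451.8 347.2 141.9] [array([442.1, 336.8]), array([20.3, 13.1]), np.float64(81.5)]
orange [330 131  23  33 640] [484.5 329.1 134.8] [475.6 291.    2.8] [503.7 339.5 142. ] [array([485.4, 328.4]), array([20.6, 12.8]), np.float64(78.7)]
rail 860 [array([453.9, 283.1]), array([219.3,   4.4]), np.float64(79.0)] 0.07458900493397336
vise [0.385 0.442 0.05 ] [0.767 0.761 0.219]
5339 [0.399 0.508 0.15 ]
```

View pics/w7.png

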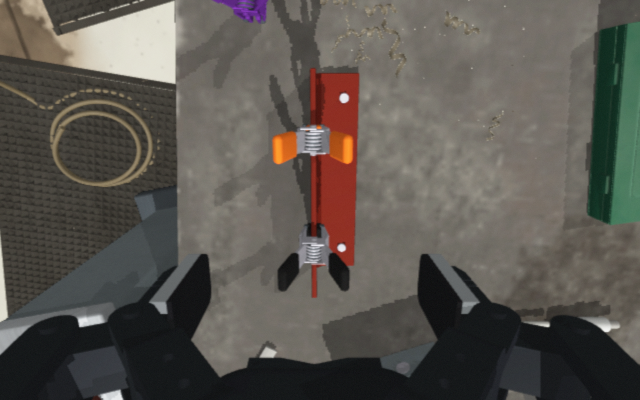

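The orange clamp's sleeves are at (284,148) and (342,148), astride the rail. Their midpoint, (464,333) mm, falls on the rail line, and their tops at 142 mm match the text. The black clamp is lower in the picture, at (313,260).

```bash

python3 -m handwheel '[{"tx":11,"ty":0,"tz":5,"roll":0},{"tx":11,"ty":0,"tz":10,"roll":0},{"tx":11,"ty":0,"tz":20,"roll":0},{"tx":0,"ty":0,"tz":25,"roll":0},{"tx":0,"ty":0,"tz":25,"roll":0},{"tx":0,"ty":0,"tz":20,"roll":0},{"tx":0,"ty":0,"tz":0,"roll":0},{"tx":0,"ty":0,"tz":0,"roll":0}]' 85 20 >/dev/null
python3 plan.py 463.8 332.6 113 -11
python3 - <<'E'
from h import *
im,d,K,E=shot('w8');W=cloud(d,K,E)
hsv=cv2.cvtColor(im,cv2.COLOR_RGB2HSV);H,S,V=cv2.split(hsv)
m=(H>7)&(H<22)&(S>150)&(V>80)&(W[...,2]>.11)&(W[...,2]<.16)
n,l,s,c=cv2.connectedComponentsWithStats(m.astype(np.uint8))
for i in range(1,n):
    if s[i,4]>40:
        q=W[l==i];q=q[q[:,2]>.12];print('orange',s[i],np.round(np.median(q,0)*1000,1),np.round(q.max(0)*1000,1),[np.round(x,1) for x in cv2.minAreaRect((q[:,:2]*1000).astype(np.float32))])
E
```

```text
t 13.68 pos [463.6 333.3 143.9] yawy -11.01 F [0.6 0.4 0.2] open 85.1 grip 0.0
shift [-0.6  0.4 30.9] roll -0.0001 tilt z [-0.0041 -0.002  -1.    ]
orange [ 248  215   40   61 1672] [442.9 339.  136.5] [449.2 347.7 141.7] [array([442.1, 337.1]), array([20.7, 13.1]), np.float64(80.4)]
orange [ 336  215   38   61 1621] [485.6 331.  136.8] [493.  339.4 141.8] [array([485.4, 329. ]), array([20.6, 13. ]), np.float64(79.1)]
```

```bash

python3 -m handwheel '[{"tx":0,"ty":0,"tz":8,"roll":0},{"tx":0,"ty":0,"tz":10,"roll":0},{"tx":0,"ty":0,"tz":8,"roll":0},{"tx":0,"ty":0,"tz":5,"roll":0},{"tx":0,"ty":0,"tz":0,"roll":0},{"tx":0,"ty":0,"tz":0,"roll":0}]' 85 20 |sed -n '2p;4p'
python3 plan.py 463.8 333 113 -11
python3 -m handwheel '[{"tx":0,"ty":0,"tz":0,"roll":0},{"tx":0,"ty":0,"tz":0,"roll":0},{"tx":0,"ty":0,"tz":0,"roll":0},{"tx":0,"ty":0,"tz":0,"roll":0},{"tx":0,"ty":0,"tz":0,"roll":0},{"tx":0,"ty":0,"tz":0,"roll":0},{"tx":0,"ty":0,"tz":0,"roll":0},{"tx":0,"ty":0,"tz":0,"roll":0},{"tx":0,"ty":0,"tz":0,"roll":0},{"tx":0,"ty":0,"tz":0,"roll":0}]' 15 22
```

```text
tool_pos: [0.4647, 0.333, 0.1149]
contact_force: [0.2, 0.5, -0.1]
t 14.23 pos [464.7 333.  114.9] yawy -11.06 F [ 0.2  0.5 -0.1] open 84.9 grip 0.0
shift [-0.2 -0.9  1.9] roll -0.0011 tilt z [-8.e-04 -4.e-04 -1.e+00]
t: 15.07
tool_pos: [0.4684, 0.3355, 0.1226]
tool_rot: [2.424, 1.996, 0.015]
contact_force: [-3.5, -1.0, 19.3]
opening: 0.0245
grip_force: 21.4
```

```bash

python3 -m handwheel '[{"tx":0,"ty":0,"tz":-3,"roll":0},{"tx":0,"ty":0,"tz":-4,"roll":0},{"tx":0,"ty":0,"tz":0,"roll":0},{"tx":0,"ty":0,"tz":0,"roll":0}]'
python3 -m handwheel '[{"tx":0,"ty":0,"tz":-3,"roll":0},{"tx":0,"ty":0,"tz":-5,"roll":0},{"tx":0,"ty":0,"tz":-10,"roll":0},{"tx":0,"ty":0,"tz":-10,"roll":0},{"tx":0,"ty":0,"tz":-5,"roll":0},{"tx":0,"ty":0,"tz":0,"roll":0}]'
python3 - <<'E'
from h import *
shot('w9');shot('s9','side')
a=load('w9')[0][150:350,200:440];b=load('s9')[0][200:300,250:370]
cv2.imwrite('pics/c9.png',np.hstack([cv2.resize(a,(480,400)),cv2.resize(b,(320,267))[:,:].repeat(1,0) if 0 else cv2.copyMakeBorder(cv2.resize(b,(320,267)),0,133,0,0,0)])[:,:,::-1])
E
```

```text
t: 15.4
tool_pos: [0.4659, 0.3338, 0.1242]
tool_rot: [2.425, 1.997, 0.004]
contact_force: [-1.0, 0.4, 7.8]
opening: 0.023
grip_force: 22.6
t: 15.9
tool_pos: [0.466, 0.3338, 0.1578]
tool_rot: [2.425, 1.997, 0.006]
contact_force: [0.4, -1.2, -1.1]
opening: 0.0234
grip_force: 21.5
```

View pics/c9.png

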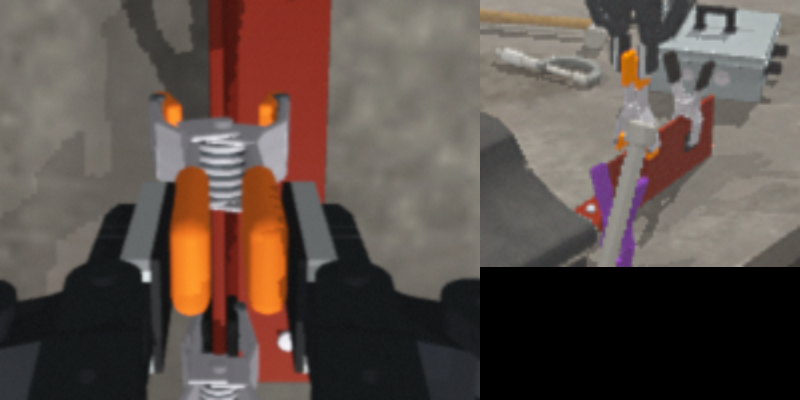

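The wrist view shows both orange sleeves upright between the pads and the jaws spread wide. The side view shows the clamp clear above the rail, with the black clamp undisturbed.

```bash

python3 -m handwheel '[{"tx":0,"ty":0,"tz":-8,"roll":0},{"tx":0,"ty":0,"tz":-20,"roll":0},{"tx":0,"ty":0,"tz":-25,"roll":0},{"tx":0,"ty":0,"tz":-25,"roll":0},{"tx":0,"ty":0,"tz":-10,"roll":0},{"tx":0,"ty":0,"tz":-2,"roll":0}]' >/dev/null
python3 -m handwheel '[{"tx":-14,"ty":7,"tz":0,"roll":0},{"tx":-25,"ty":13,"tz":0,"roll":0},{"tx":-34,"ty":17,"tz":0,"roll":0},{"tx":-34,"ty":17,"tz":0,"roll":0},{"tx":-34,"ty":17,"tz":0,"roll":0},{"tx":-34,"ty":18,"tz":0,"roll":0},{"tx":-34,"ty":18,"tz":0,"roll":0},{"tx":-34,"ty":18,"tz":0,"roll":0},{"tx":-34,"ty":17,"tz":0,"roll":0},{"tx":-34,"ty":17,"tz":0,"roll":0},{"tx":-25,"ty":13,"tz":0,"roll":0},{"tx":-9,"ty":4,"tz":0,"roll":0}]' >/dev/null
python3 -m handwheel '[{"tx":0,"ty":0,"tz":0,"roll":-0.04},{"tx":0,"ty":0,"tz":0,"roll":-0.08},{"tx":0,"ty":0,"tz":0,"roll":-0.1},{"tx":0,"ty":0,"tz":0,"roll":-0.09},{"tx":0,"ty":0,"tz":0,"roll":-0.047},{"tx":0,"ty":0,"tz":0,"roll":0},{"tx":0,"ty":0,"tz":0,"roll":0},{"tx":0,"ty":0,"tz":0,"roll":0}]'
python3 plan.py 573.3 -38.5 250 9.4
python3 - <<'E'
from h import *
im,d,K,E=shot('w10');W=cloud(d,K,E);o=ctrl.get_obs();T=T_tool(o)
Q=(W-T[:3,3])@T[:3,:3]*1000
hsv=cv2.cvtColor(im,cv2.COLOR_RGB2HSV);H,S,V=cv2.split(hsv)
m=(H>7)&(H<22)&(S>150)&(V>80)&(Q[...,2]<110)
n,l,s,c=cv2.connectedComponentsWithStats(m.astype(np.uint8))
print('tool-frame mm')
for i in range(1,n):
    if s[i,4]>30:
        q=Q[l==i];print(s[i],'med',np.round(np.median(q,0),1),'p2',np.round(np.percentile(q,2,axis=0),1),'p98',np.round(np.percentile(q,98,axis=0),1))
# profile of sleeve ridge: x range against z
q=Q[m]
for z in range(-45,90,10):
    k=q[abs(q[:,2]-z)<5]
    if len(k)>15: print(z,len(k),'x',np.round(np.percentile(k[:,0],[3,97]),1),'y',np.round(np.percentile(k[:,1],[3,50,97]),1))
# flanges below
b=(W[...,2]>.085)&(W[...,2]<.096)&(abs(W[...,0]-.574)<.04)&(abs(W[...,1]+.04)<.09);q=W[b]
print(len(q),[np.round(x,1) for x in cv2.minAreaRect((q[:,:2]*1000).astype(np.float32))] if len(q)>10 else '')
cv2.imwrite('pics/c10.png',im[:,:,::-1])
E
```

```text
t: 18.17
tool_pos: [0.5711, -0.0386, 0.2445]
tool_rot: [-2.032, -2.394, 0.001]
contact_force: [0.5, 0.4, -1.3]
opening: 0.0229
grip_force: 22.0
t 18.17 pos [571.1 -38.6 244.5] yawy 9.36 F [ 0.5  0.4 -1.3] open 22.9 grip 22.0
shift [-0.2  2.2 -5.5] roll -0.0007 tilt z [-1.4e-03  4.0e-04 -1.0e+00]
tool-frame mm
[283 197   9  16 105] med [  2.6 -16.2  72.3] p2 [ -1.2 -18.6  70.1] p98 [  4.6 -13.2  84.1]
[331 196  11  17 121] med [ 2.4 14.9 72.8] p2 [-2.1 12.3 70.7] p98 [ 4.5 18.2 89. ]
[ 285  233   20   75 1332] med [  4.2  -6.2 -19. ] p2 [ -9.8  -9.9 -21.5] p98 [ 8.5 -2.5  9. ]
[ 321  233   23   74 1386] med [  4.    8.5 -18.5] p2 [ -9.8   4.8 -21. ] p98 [ 8.5 12.6  9.3]
-25 605 x [-9.7  6.5] y [-8.6 -4.8 11. ]
-15 1469 x [-9.7  8.5] y [-9.6  5.4 12.4]
-5 341 x [-1.2  8.5] y [-9.4  4.8 11.8]
5 250 x [4.6 8.1] y [-9.6  5.  11.6]
15 43 x [5.4 7.8] y [-9.1  5.2 10.6]
75 201 x [-1.6  4.4] y [-18.5  12.3  17.7]
85 21 x [3.5 4.3] y [-18.9  15.9  19.5]
659 [array([552.4, -21.1]), array([43.8, 96.2]), np.float64(7.7)]
```

View pics/c10.png

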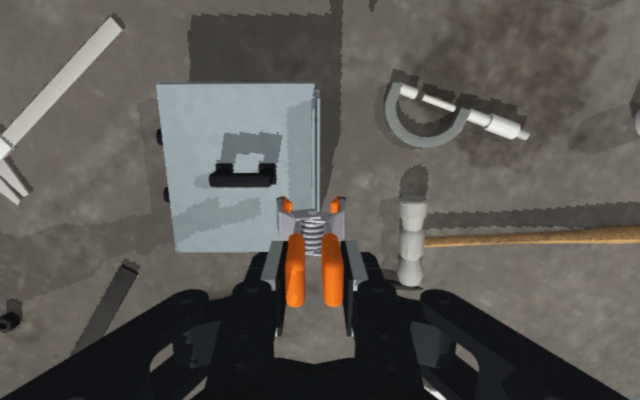

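The clamp is held squeezed and upright, with jaw pads at (287,204) and (337,204). The flange seam runs up the picture from about (318,210) to (313,90), so the jaws are nearly centred over it.

```bash
cat > seam.py <<'E'
import sys;from h import *
def seam(n):
    im,d,K,E=load(n);o=ctrl.get_obs();T=T_tool(o);W=cloud(d,K,E);Q=(W-T[:3,3])@T[:3,:3]*1000
    a=np.radians(9.4);B=np.array([[np.cos(a),-np.sin(a)],[np.sin(a),np.cos(a)]]);b=(W[...,:2]*1000-[508,-49.3])@B
    m=(W[...,2]>.084)&(W[...,2]<.097)&(b[...,0]>56)&(b[...,0]<76)&(abs(b[...,1])<70)&(d>.1)
    for lo in range(-70,70,20):
        k=m&(b[...,1]>=lo)&(b[...,1]<lo+20)
        if k.sum()>8: print('box y',lo+10,k.sum(),'box x',np.round(np.percentile(b[k][:,0],[2,50,98]),1),'tool y',np.round(np.percentile(Q[k][:,1],[2,50,98]),1),'tool x',np.round(np.median(Q[k][:,0])))
    hsv=cv2.cvtColor(im,cv2.COLOR_RGB2HSV);H,S,V=cv2.split(hsv)
    m=(H>7)&(H<22)&(S>150)&(V>80)&(Q[...,2]>60)&(Q[...,2]<100)
    for s in(-1,1):
        q=Q[m&(Q[...,1]*s>0)]
        if len(q)>10: print('jaw',len(q),'y',np.round(np.percentile(q[:,1],[2,50,98]),1),'x',np.round(np.percentile(q[:,0],[2,98]),1),'z',np.round(np.percentile(q[:,2],[2,98]),1))
seam(sys.argv[1])
E
python3 seam.py w10
```

```text
box y -20 91 box x [63.6 65.4 68.9] tool y [-0.3  1.5  5. ] tool x -19.0
box y 0 129 box x [63.6 65.4 69.7] tool y [-0.3  1.5  5.8] tool x 1.0
box y 20 136 box x [63.7 66.6 69.6] tool y [-0.2  2.7  5.7] tool x 20.0
box y 40 150 box x [63.7 66.6 69.6] tool y [-0.2  2.7  5.6] tool x 40.0
box y 60 120 box x [63.8 67.8 69.5] tool y [-0.2  3.9  5.6] tool x 58.0
jaw 103 y [-18.6 -16.2 -13.2] x [-1.2  4.4] z [70.5 84.1]
jaw 119 y [12.3 15.  18.2] x [-2.1  4.4] z [71. 89.]
```

```bash

python3 -m handwheel '[{"tx":1,"ty":1,"tz":4,"roll":0},{"tx":1,"ty":1,"tz":9,"roll":0},{"tx":1,"ty":1,"tz":12,"roll":0},{"tx":0,"ty":0,"tz":11,"roll":0},{"tx":0,"ty":0,"tz":8,"roll":0},{"tx":0,"ty":0,"tz":3,"roll":0},{"tx":0,"ty":0,"tz":0,"roll":0},{"tx":0,"ty":0,"tz":0,"roll":0},{"tx":0,"ty":0,"tz":0,"roll":0}]' |sed -n '2p;4,6p'
python3 -c "from h import *;shot('w11')"; python3 seam.py w11; python3 plan.py 573 -38.5 160 9.4
```

```text
tool_pos: [0.5744, -0.0358, 0.1991]
contact_force: [1.2, 0.1, -2.1]
opening: 0.0229
grip_force: 22.0
box y -60 118 box x [63.8 65.5 69.4] tool y [-4.1 -2.4  1.5] tool x -61.0
box y -40 26 box x [63.9 65.5 69.4] tool y [-4.  -2.4  1.5] tool x -51.0
box y 0 150 box x [63.4 66.4 69.4] tool y [-4.5 -1.5  1.5] tool x -2.0
box y 20 162 box x [63.6 66.5 69.4] tool y [-4.4 -1.4  1.5] tool x 18.0
box y 40 171 box x [63.3 65.2 69.4] tool y [-4.6 -2.7  1.5] tool x 38.0
box y 60 191 box x [63.1 65.2 69.4] tool y [-4.8 -2.7  1.5] tool x 57.0
jaw 103 y [-18.6 -16.1 -13.2] x [-1.2  4.3] z [70.5 84.3]
jaw 124 y [12.  14.9 18.2] x [-2.2  4.2] z [71.  89.2]
t 19.02 pos [574.5 -35.8 199.3] yawy 9.39 F [ 0.7 -0.6 -0.7] open 22.7 grip 22.0
shift [-2.4 -1.9 39.3] roll -0.0001 tilt z [ 1.5e-03 -3.0e-04 -1.0e+00]
```

```bash

python3 -m handwheel '[{"tx":0,"ty":-1,"tz":2,"roll":0},{"tx":0,"ty":0,"tz":4,"roll":0},{"tx":0,"ty":0,"tz":5,"roll":0},{"tx":0,"ty":0,"tz":5,"roll":0},{"tx":0,"ty":0,"tz":3,"roll":0},{"tx":0,"ty":0,"tz":1,"roll":0},{"tx":0,"ty":0,"tz":0,"roll":0},{"tx":0,"ty":0,"tz":0,"roll":0}]' |sed -n '2p;4,6p'
python3 -c "from h import *;shot('w12')"; python3 seam.py w12
python3 -m handwheel '[{"tx":0,"ty":0,"tz":2,"roll":0},{"tx":0,"ty":0,"tz":4,"roll":0},{"tx":0,"ty":0,"tz":5,"roll":0},{"tx":0,"ty":0,"tz":5,"roll":0},{"tx":0,"ty":0,"tz":2,"roll":0},{"tx":0,"ty":0,"tz":1,"roll":0},{"tx":0,"ty":0,"tz":0,"roll":0},{"tx":0,"ty":0,"tz":0,"roll":0}]' |sed -n '2p;4,6p'
python3 plan.py 573 -38.5 160 9.4
python3 - <<'E'
from h import *
shot('w13');shot('s13','side')
a=load('w13')[0][50:350,180:460];b=load('s13')[0][150:260,290:400]
cv2.imwrite('pics/c13.png',np.hstack([cv2.resize(a,(374,400)),cv2.resize(b,(400,400),interpolation=cv2.INTER_CUBIC)])[:,:,::-1])
E
python3 seam.py w13
```

```text
tool_pos: [0.573, -0.0358, 0.1783]
contact_force: [0.4, 0.3, -1.1]
opening: 0.0233
grip_force: 22.0
box y -60 138 box x [63.5 65.6 69.3] tool y [-3.  -0.9  2.8] tool x -62.0
box y -40 101 box x [63.6 67.9 69.3] tool y [-2.9  1.4  2.8] tool x -46.0
box y 0 107 box x [63.1 65.2 69.2] tool y [-3.3 -1.3  2.7] tool x 2.0
box y 20 203 box x [63.2 65.2 69.2] tool y [-3.3 -1.3  2.7] tool x 18.0
box y 40 215 box x [63.3 65.3 69.2] tool y [-3.2 -1.2  2.7] tool x 37.0
box y 60 205 box x [63.4 65.3 69.1] tool y [-3.1 -1.2  2.7] tool x 56.0
jaw 104 y [-18.7 -16.3 -13.3] x [-1.1  4.4] z [70.6 84.9]
jaw 121 y [12.2 14.8 18.2] x [-2.1  4.3] z [71.2 88.8]
tool_pos: [0.5731, -0.0358, 0.1594]
contact_force: [0.1, -1.0, -0.0]
opening: 0.0229
grip_force: 22.0
t 20.4 pos [573.1 -35.8 159.4] yawy 9.4 F [ 0.1 -1.  -0. ] open 22.9 grip 22.0
shift [-2.6 -0.5 -0.6] roll -0.0001 tilt z [ 1.e-04 -0.e+00 -1.e+00]
box y -60 137 box x [63.9 65.3 69.3] tool y [-2.7 -1.3  2.7] tool x -61.0
box y -40 186 box x [63.3 65.3 69.3] tool y [-3.3 -1.3  2.7] tool x -42.0
box y -20 23 box x [63.4 65.3 69.2] tool y [-3.2 -1.3  2.7] tool x -31.0
box y 0 64 box x [63.6 65.4 69.2] tool y [-3.  -1.1  2.6] tool x 4.0
box y 20 248 box x [63.6 65.5 69.8] tool y [-3.  -1.1  3.2] tool x 18.0
box y 40 279 box x [63.2 65.5 69.7] tool y [-3.4 -1.1  3.2] tool x 38.0
box y 60 269 box x [63.2 65.5 69.7] tool y [-3.4 -1.1  3.1] tool x 56.0
jaw 105 y [-18.8 -16.3 -13.3] x [-1.3  4.4] z [70.9 86.4]
jaw 128 y [11.6 14.7 18.1] x [-2.1  4.3] z [71.4 88.6]
```

View pics/c13.png

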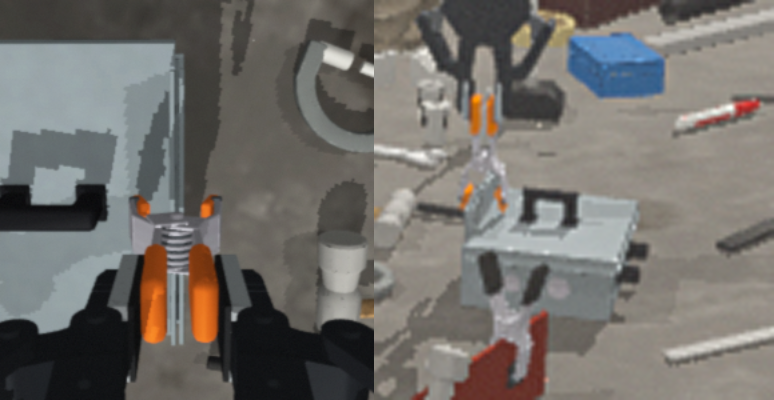

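The jaws stand astride both flanges, centred to within 0.5 mm across the seam and about 2 mm along it. The tips are about 6 mm above the cover plate, the wrist force is about zero, and the clamp is squeezed to its stop.

```bash
python3 -c "
from station import ctrl;print(ctrl.finish_job())"
```

```text
the job is handed in; nothing more can be done
None
```

The job is handed in at about 20.5 s: the cover is seated and level, and the orange clamp is held squeezed open round both flanges at mid-seam; by my measurements it touches neither box nor cover.

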